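# Shake a square culture vessel and hold it in the corner for its picture

## Task

Take the square lidded vessel and press it, upright and centred, down onto the round pad of the shaker until the pad is fully down, keeping it there for about a second so the carrot pieces spread out. Then bring it to the flat viewing plate, stand it squarely in the corner between the two metal stops, and push it firmly against both stops at once; finish while still gripping it and holding it pressed against both, for the picture. Never tip the vessel over, and leave the jar, the dish and the beaker where they are.

Things in the scene. Friction and masses are not known exactly. Their poses are not given: they have to be found in the camera images.
- vessel: square culture vessel standing upright on the table, 56 x 56 mm across and 96 mm tall with straight smooth sides (clear below, white lid for the top 18 mm, no overhang), about 0.2 kg (0.15 to 0.28). Origin at the centre of its underside, z up, x and y square to its sides. All four sides are alike
- shaker: touch shaker, a fixed white box 150 x 130 mm with feet, top of its housing at 62 mm; carries the pad. Origin at the centre of its underside on the table
- pad_top (a point): centre of the top face of the shaker's round black rubber pad, 84 mm diameter, 82 mm above the table when up (moves with the pad)
- shaker_pad (a joint): travel of the pad: 0 = up, 0.008 m = fully down. Spring: it starts to move at 5 N and needs 13 N to be fully down (less the vessel's own weight), where it meets a hard stop; it springs back up
- plate: fixed flat viewing plate, 150 x 150 mm, 14 mm thick, white top. Origin at the centre of its underside on the table, z up. Its two metal stops meet in its +x, +y corner
- seat (a point): point on the plate's top face (14 mm above the table) where the centre of the vessel's underside lies when the vessel touches both stops; 17 mm from the plate's centre along both its +x and +y; axes parallel to the plate's
- stop_a: fixed aluminium bar on the plate, 12 mm thick along the plate's x, 97 mm long along y, 36 mm high above the plate. Its inner face, looking to the plate's -x, is 45 mm from the plate's centre along +x. Origin at the centre of its underside, on the plate's top face
- stop_b: like stop_a not slippery: rubbing along one stop can carry about as much force as presses on it, so the vessel may stick just short of the other. Fixed aluminium bar on the plate, 12 mm thick along the plate's y, 85 mm long along x, 36 mm high above the plate. Its inner face, looking to the plate's -y, is 45 mm from the plate's centre along +y. Origin at the centre of its underside, on the plate's top face
- jar: bystander: round jar with a screw lid, 70 mm diameter, 115 mm tall, origin at the centre of its underside
- dish: bystander: flat round dish, 60 mm diameter, 16 mm tall, origin at the centre of its underside
- beaker: bystander: open beaker, 68 mm diameter, 90 mm tall, with forceps in it sticking up to 155 mm and up to 38 mm from its axis, origin at the centre of its underside
Not all that is in view belongs to the job. Leave any blue or purple look-alike of the vessel alone.

How it is judged:
By the outcome, as a careful person would: the job done as asked, in the order asked, and still so for the second after the job is handed in, while the arm keeps its last pose, push and grip.
It also fails if it takes over 64 s, if anything falls off the work surface, if the arm or the gripper's body presses on something with over 40 N, if the wrist force passes 120 N, or if a joint passes its speed limit or range.

## Robot

A 6-joint arm with a two-finger parallel gripper is mounted at the origin on the work surface. World frame = base frame: x ahead of the robot, y to its left, z up, the work surface at z = 0. Lengths are in mm, angles in rad, forces in N, time in s.
With the tool pointing down it reaches from about 350 to 975 mm from the base axis. Payload 7.1 kg.
Tool frame: the origin (TCP) lies at the very end of the fingers, on their centre line; the grasp point (between the pads) lies 19 mm behind it; z points along the fingers, y is the line along which they close (so a half turn about z gives the same grasp; the last joint's range is limited). The gripper opens to 88 mm and grips with 3 to 60 N. Pads are 20 mm wide; open, the fingers measure 115 mm over their backs; the gripper's body (75 mm by 178 mm) begins 61 mm behind the grasp point.
Start: joints at [1.239, 0.423, 1.63, -0, 1.089, -0.019], TCP at [192.296, 594.666, 222.675] pointing down, gripper open.
Joint ranges: [-3, 3], [-0.9, 2.11], [0.09, 2.58], [-1.31, 4.45], [0.11, 2.69], [-2.54, 2.54]. Speed limits (rad/s): [2.39, 2.39, 3.01, 3.14, 3.14, 3.14].

## Interface

Orientations are given as a rotation vector (axis times angle).
In Python, from workcell import get_obs, get_image, job, models gives the robot as it stands.
- The arm moves only by the tool jog_arm, never from a script. Its argument "increments" is one flat list of numbers, 7 for each row, row after row: the turn, a rotation vector about the tool's x, y, z in degrees, then the shift along the tool's x, y, z in mm, then the opening in per cent of the stroke, from 0 (shut) to 100 (fully open). A call has 1 to 12 rows; each row shifts and turns the commanded pose from where the row before left it, along the tool's axes as they then stand; what a row does not reach is not made up. A row lasts 1/8 s, in which the tool goes at most 62.5 mm and 10.7 degrees, less where a joint would pass 70% of its speed; a pose out of reach is approached as far as the arm can. A call is refused whole if a number of a shift passes 62.5 or a number of a turn 10.7, either way. A call with a gripper value outside its range is refused whole. The fingers move at their own pace and stop on an object; the grip force is fixed at half the most. Time passes only in rows, so rows that do not move let the fingers close. It gives the time, the measured TCP pose, the force, the opening and the grip force at its end, in the units of the state.
- get_obs(): the state, without advancing time (a new reading comes with each control period).
- get_image(name): name is "scene" or "top" or "wrist"; returns a dict with "pixels" (420x560x3 uint8, blue, green, red), "depth" (420x560 float32, mm along the optical axis (not along the pixel's ray), 0 where there is no reading), "fx", "fy", "cx", "cy" (pixels), "cam_to_world" (4x4, takes a point from camera to world coordinates); the wrist camera has in their place "tool_from_camera" (4x4, takes a point from camera to tool coordinates, whose origin is the TCP and whose axes are the flange's). Camera axes: x right, y up, looking along -z (the intrinsics and any distortion apply to the point x, -y, -z); pixel columns grow to the right and rows downward; lengths in mm; the calibration is good to about 2 mm. A picture is of the moment at which its call begins: read the wrist's pose just before it.
- job.close_job(): hands the job in; it is judged then, once.
Trained networks look in the newest picture that a camera, given by its name, has taken for a name from the list of things; names that differ only in an ending like _2 or _b are one class to them, and where a whole thing is asked for, a point or a joint stands for the part that bears it (a point fixed in the world has none). Each returns a list of dicts, best first, with "p" (0 to 1); they miss things now and then, are a little off and sometimes report something else, mostly with a low value. They report only what shows in the picture. A call takes as long as a camera call. They do not tell look-alikes from the thing itself.
- models.look_for(target, camera): "centre" ([x, y, z] in mm, in world coordinates, good to about 4 mm: the middle of the surface that is visible of it).
- models.regions_of(target, camera): "region" (420x560 bool, what is visible of it).
The state is a dict: "t": time; "qpos": joint angles; "qvel": joint speeds; "joint_torque": joint torques, N m; "ee_pos": TCP position; "orientation": TCP orientation; "ft_force": force on the tool from outside, world axes, zero at the start; "moment": the same for the moment, N m; "width": finger opening in mm; "grasp_force": force on a finger pad.
Only numpy, scipy, OpenCV 4.12 (cv2) and the standard library are available. Lean on these libraries where they do the work, as an engineer would, in place of code of your own. Each camera call takes 0.05 s, during which the arm holds its last target. There are 200 camera calls.

## Working session

There is one attempt and no reset: what is moved stays moved. The work goes in short steps, Python scripts to look and compute and a tool call to move; the robot and the scene stay as the last step left them, time stands still between calls to the robot, and variables do not carry over. Pictures are saved under pics/ and viewed, at most 10 in all, crops included, and the job is handed in when it is done.

Besides the shell and the picture viewer there is one more tool, called as name(argument=value, ...) on one line, values as JSON. jog_arm: Moves the arm, as the interface text tells. Its arguments: {"type":"object","properties":{"increments":{"type":"array"}},"required":["increments"]}

```bash
mkdir -p pics
cat > h.py <<'E'
import numpy as np, cv2
from workcell import get_obs, get_image, job, models
from scipy.spatial.transform import Rotation as R
def world(im,T=None):
    d=im["depth"].astype(float); v,u=np.mgrid[0:d.shape[0],0:d.shape[1]]
    p=np.stack([(u-im["cx"])/im["fx"]*d,-(v-im["cy"])/im["fy"]*d,-d,np.ones_like(d)],-1)
    T=np.array(im["cam_to_world"]) if T is None else T
    return (p@T.T)[...,:3]
def wristT(im,o):
    T=np.eye(4);T[:3,:3]=R.from_rotvec(o["orientation"]).as_matrix();T[:3,3]=o["ee_pos"]
    return T@np.array(im["tool_from_camera"])
E
python3 - <<'E'
from h import *
o=get_obs();print({k:np.round(v,3) for k,v in o.items()})
a=[]
for c in("scene","top"):
    im=get_image(c);cv2.imwrite(f"pics/{c}0.png",im["pixels"]);print(c,[k for k in im])
    for n in("vessel","shaker","pad_top","plate","stop_a","jar","dish","beaker"):
        print(n,[(np.round(r["centre"]),round(r["p"],2)) for r in models.look_for(n,c)][:4])
E
```

```text
{'t': np.float64(0.0), 'qpos': array([ 1.239,  0.424,  1.631, -0.   ,  1.089, -0.019]), 'qvel': array([ 0.   , -0.   ,  0.001, -0.001,  0.001,  0.   ]), 'joint_torque': array([-1.0000e-03, -5.4462e+01, -2.7367e+01,  6.4000e-02,  2.3000e-02,
       -0.0000e+00]), 'ee_pos': array([192.104, 594.18 , 221.907]), 'orientation': array([-4.890e-01, -3.103e+00,  2.000e-03]), 'ft_force': array([-0.296, -0.528, -0.193]), 'moment': array([ 0.02 , -0.001,  0.085]), 'grasp_force': np.float64(0.0), 'width': np.float64(87.767)}
scene ['pixels', 'depth', 'fx', 'fy', 'cx', 'cy', 'cam_to_world']
vessel [(array([414.,  52.,  76.]), 0.95), (array([505.,  -5.,  77.]), 0.9), (array([403., -70.,  74.]), 0.88), (array([594., -77.,  78.]), 0.77)]
shaker [(array([ 519., -241.,   58.]), 0.83)]
pad_top [(array([ 487., -264.,   84.]), 0.63)]
plate [(array([517., 232.,  13.]), 0.56), (array([556., 238.,  40.]), 0.18)]
stop_a [(array([557., 240.,  41.]), 0.81), (array([508., 279.,  52.]), 0.57), (array([ 518., -239.,   54.]), 0.46)]
jar [(array([688.,  14., 104.]), 0.56)]
dish [(array([ 691., -145.,   13.]), 0.7), (array([506.,  -4.,  74.]), 0.36)]
beaker [(array([732., 116.,  60.]), 0.57)]
top ['pixels', 'depth', 'fx', 'fy', 'cx', 'cy', 'cam_to_world']
vessel [(array([389.,  50.,  96.]), 0.92), (array([378., -73.,  97.]), 0.76), (array([321., 137.,  95.]), 0.66), (array([570., -85.,  99.]), 0.64)]
shaker [(array([ 480., -257.,   58.]), 0.6)]
pad_top [(array([ 480., -253.,   58.]), 0.39)]
plate [(array([500., 234.,  15.]), 0.7)]
stop_a [(array([511., 282.,  53.]), 0.79), (array([553., 237.,  53.]), 0.62)]
jar [(array([662.,   9., 118.]), 0.77), (array([553., 231.,  50.]), 0.64)]
dish [(array([ 686., -148.,   16.]), 0.59)]
beaker [(array([510., 281.,  53.]), 0.71), (array([ 488., -259.,   78.]), 0.34)]
```

View pics/scene0.png

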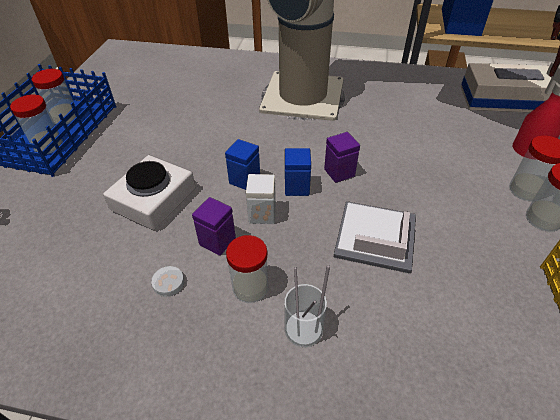

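View pics/top0.png

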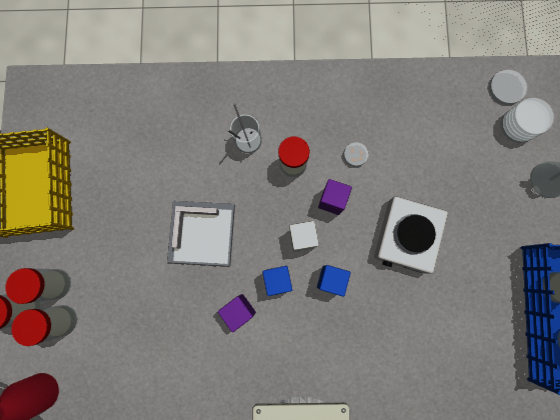

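Vessel candidates in the scene image: white-lidded at (261,198), blue at (242,163) and (298,171), purple at (341,157) and (214,226). The white one, at (303,235) in the top view, fits the description because it has a white lid, a clear body and orange pieces. The stops sit in the plate's upper-left corner in the top view, at about (180,212).

Run:
```python
from h import *
im=get_image("top");P=world(im);X,Y,Z=P[...,0],P[...,1],P[...,2]
px=im["pixels"].astype(int);white=(px.min(-1)>150)
def rect(m,n):
    m=cv2.morphologyEx(m.astype(np.uint8),cv2.MORPH_OPEN,np.ones((2,2)))>0
    q=P[m][:,:2].astype(np.float32);print(n,len(q),cv2.minAreaRect(q),P[m][:,2].mean().round(1))
    return q
roi=lambda x,y,r:(abs(X-x)<r)&(abs(Y-y)<r)
rect(roi(480,0,60)&(Z>85)&(px.max(-1)-px.min(-1)<40),"vessel")
rect(roi(480,-257,110)&(Z>52)&(Z<70),"shaker")
q=rect(roi(480,-257,100)&(Z>74),"pad");print(cv2.minEnclosingCircle(q),q.mean(0))
rect(roi(505,235,120)&(Z>8)&(Z<22),"plate")
s=roi(505,235,110)&(Z>40)&(Z<60);rect(s,"stops")
rect(s&(X<535),"stopb");rect(s&(Y<265),"stopa")
for n,x,y,r,z in(("bl1",389,50,45,85),("bl2",378,-73,50,85),("pu",570,-85,50,85),("jar",665,9,60,105)): rect(roi(x,y,r)&(Z>z),n)
c=get_image("scene")["pixels"][130:260,180:380];cv2.imwrite("pics/crop.png",cv2.resize(c,None,fx=4,fy=4)[:,:800])
```

```text
vessel 649 ((488.5111999511719, -19.375770568847656), (62.05795669555664, 64.14122772216797), 9.174616813659668) 92.1
shaker 2575 ((486.1757507324219, -173.9936065673828), (392.1297302246094, 170.9226531982422), 88.5111312866211) 60.6
pad 1118 ((468.71075439453125, -144.13023376464844), (82.81639099121094, 349.754638671875), 7.15695333480835) 84.8
((451.2729797363281, -146.31980895996094), 176.49403381347656) [ 483.52243 -266.0788 ]
plate 3272 ((493.35321044921875, 160.81312561035156), (287.1150207519531, 151.08120727539062), 85.10466766357422) 18.2
stops 460 ((509.749267578125, 240.47647094726562), (104.29796600341797, 95.3126220703125), 86.41947937011719) 46.4
stopb 190 ((497.712890625, 279.757568359375), (18.18345832824707, 69.2998046875), 78.64350128173828) 45.7
stopa 187 ((551.0994873046875, 225.45196533203125), (79.47233581542969, 10.897029876708984), 86.41947937011719) 46.4
bl1 676 ((382.4764404296875, 44.779701232910156), (60.31288528442383, 60.016380310058594), 10.346762657165527) 99.1
bl2 685 ((394.00555419921875, -50.19532775878906), (149.20948791503906, 61.302001953125), 72.87088012695312) 94.3
pu 637 ((503.6785583496094, -59.89155578613281), (65.22578430175781, 249.6792755126953), 63.95388412475586) 96.2
jar 768 ((573.052001953125, 23.236316680908203), (68.55784606933594, 327.3321533203125), 77.83174133300781) 116.9
```

View pics/crop.png

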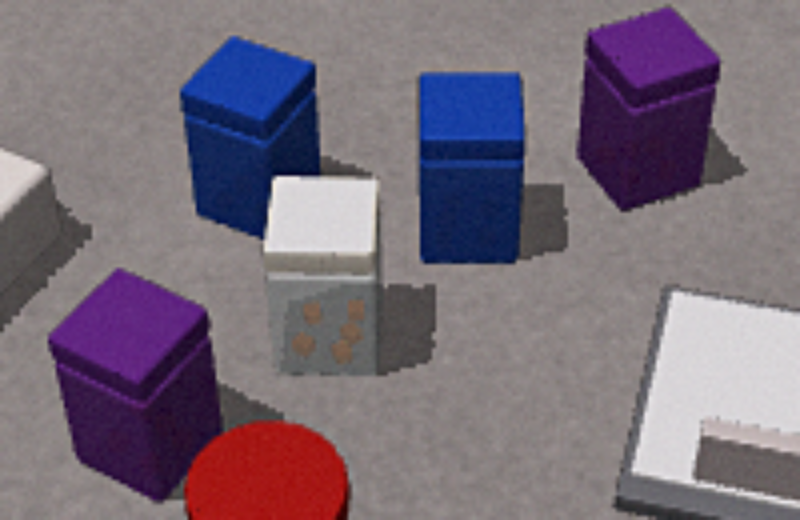

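Crop confirms it: the white-lidded vessel has carrot pieces showing in its clear body at crop (325,280), and its four neighbours are blue or purple. Moving over it.

jog_arm(increments=[0,0,0,-38.5,-40,0,100,0,0,0,-38.5,-40,0,100,0,0,0,-38.5,-40,0,100,0,0,0,-38.5,-40,0,100,0,0,0,-38.5,-40,0,100,0,0,0,-38.5,-40,0,100,0,0,0,-38.5,-40,0,100,0,0,0,-38.5,-40,0,100,0,0,0,-38.5,-40,0,100,0,0,-9,-38.5,-40,0,100,0,0,-9,-38.5,-40,0,100,0,0,-9,-38.5,-40,0,100])

```text
t: 2.5
ee_pos: [505.9, 9.1, 223.0]
orientation: [-0.25, 3.131, 0.0]
ft_force: [2.2, 0.5, -0.4]
width: 88.0
grasp_force: 0.0
```

```bash
cat >> h.py <<'E'
def tool():
    o=get_obs();return o,R.from_rotvec(o["orientation"]).as_matrix()
def say(target,yaw=None):
    "shift in tool axes to a world target; turn so that tool y gets world heading yaw (deg)"
    o,M=tool();d=M.T@(np.array(target)-o["ee_pos"])
    h=np.degrees(np.arctan2(M[1,1],M[0,1]))
    print("t",o["t"],"pos",o["ee_pos"].round(1),"heading",h.round(2),"tiltz",M[:,2].round(4),"shift",d.round(1),"toolturn",None if yaw is None else -((yaw-h+90)%180-90),"F",np.round(o["ft_force"],1),"w",round(o["width"],1))
E
python3 - <<'E'
from h import *
o=get_obs();im=get_image("wrist");P=world(im,wristT(im,o));cv2.imwrite("pics/w1.png",im["pixels"])
px=im["pixels"].astype(int);Z=P[...,2]
print(models.look_for("vessel","wrist"))
m=((Z>88)&(Z<104)&(px.max(-1)-px.min(-1)<40)&(px.min(-1)>110)).astype(np.uint8)
m=cv2.morphologyEx(m,cv2.MORPH_OPEN,np.ones((5,5)))
n,l,s,c=cv2.connectedComponentsWithStats(m)
for i in range(1,n):
    if s[i,4]>300: print(s[i],cv2.minAreaRect(P[l==i][:,:2].astype(np.float32)),P[l==i].mean(0).round(1))
say([485,-5,160],99)
E
```

```text
[{'centre': [389.7, -70.8, 94.0], 'p': 0.95}, {'centre': [556.1, -89.4, 92.3], 'p': 0.79}, {'centre': [332.6, 127.9, 92.5], 'p': 0.77}, {'centre': [384.9, 45.3, 94.0], 'p': 0.69}, {'centre': [484.5, -12.4, 94.0], 'p': 0.68}]
[ 230  148   64   62 3665] ((486.03369140625, -12.218914031982422), (54.86827087402344, 55.4500617980957), 9.259498596191406) [486.  -12.9  95.2]
t 2.6 pos [508.8   7.6 223.2] heading 98.9 tiltz [ 3.3e-03 -8.0e-04 -1.0e+00] shift [25.6 -8.7 63.1] toolturn -0.0955109892803847 F [-0.7  0.8  0.1] w 88.0
```

View pics/w1.png

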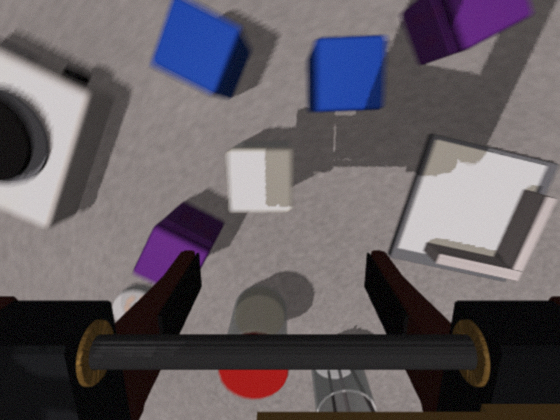

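Wrist view: the vessel's white lid is at about (260,180), measured at (486,-12), yaw 9.3°. Nothing is in the way of the fingers, so I descend and grip.

jog_arm(increments=[0,0,-0.5,13,-8,0,100,0,0,0,12.5,-8,10,100,0,0,0,0,0,45,100,0,0,0,0,0,45,100,0,0,0,0,0,40,100,0,0,0,0,0,25,100,0,0,0,0,0,12,100,0,0,0,0,0,0,100,0,0,0,0,0,0,20,0,0,0,0,0,0,20,0,0,0,0,0,0,20,0,0,0,0,0,0,20])

```text
t: 4.1
ee_pos: [483.3, -9.1, 46.3]
orientation: [-0.258, 3.129, -0.001]
ft_force: [-0.4, -1.8, 6.3]
width: 55.9
grasp_force: 30.0
```

Run:
```python
from h import *
say([486,-12.4,46],99.3)
print(get_obs()["grasp_force"])
```

```text
t 4.1 pos [483.3  -9.1  46.3] heading 99.41 tiltz [ 1.6e-03 -3.0e-04 -1.0e+00] shift [-2.1 -3.7  0.3] toolturn 0.10836276676981527 F [-0.4 -1.8  6.3] w 55.9
30.000842213630676
```

Gripped at 55.9 mm. I lift it and measure the pad and plate.

jog_arm(increments=[0,0,0,0,0,-15,20,0,0,0,0,0,-35,20,0,0,0,0,0,-45,20,0,0,0,0,0,-30,20,0,0,0,0,0,-5,20,0,0,0,0,0,0,20])

```text
t: 4.85
ee_pos: [482.0, -8.8, 175.4]
orientation: [0.257, -3.131, -0.0]
ft_force: [-0.1, 0.8, -2.7]
width: 55.8
grasp_force: 30.0
```

```bash
cat > m.py <<'E'
from h import *
def comp(P,m,n,k=3,mn=150):
    m=cv2.morphologyEx(m.astype(np.uint8),cv2.MORPH_OPEN,np.ones((k,k)))
    _,l,s,c=cv2.connectedComponentsWithStats(m); i=1+np.argmax(s[1:,4])
    q=P[l==i];xy=q[:,:2].astype(np.float32);r=cv2.minAreaRect(xy)
    print(n,s[i],"rect",np.round(r[0],1),np.round(r[1],1),round(r[2],2),"circ",np.round(cv2.minEnclosingCircle(xy)[0],1),round(cv2.minEnclosingCircle(xy)[1],1),"z",np.median(q[:,2]).round(1))
    return q
for cam in("top","wrist"):
    o=get_obs();im=get_image(cam);P=world(im,None if cam=="top" else wristT(im,o));px=im["pixels"].astype(int);X,Y,Z=P[...,0],P[...,1],P[...,2]
    roi=lambda x,y,r:(abs(X-x)<r)&(abs(Y-y)<r)
    print(cam)
    try:
        comp(P,roi(484,-258,90)&(Z>75)&(Z<90)&(px.max(-1)<90),"pad")
        comp(P,roi(484,-258,120)&(Z>50)&(Z<74)&(px.min(-1)>100),"shaker")
        comp(P,roi(505,235,110)&(Z>8)&(Z<24)&(Y>130),"plate",2)
        s=roi(505,235,110)&(Z>42)&(Z<58);comp(P,s,"stops",1)
        q=comp(P,s&(X<535)&(Y>250),"stopb",1);print(cv2.fitLine(q[:,:2].astype(np.float32),cv2.DIST_HUBER,0,.01,.01).ravel())
        q=comp(P,s&(Y<265)&(X>530),"stopa",1);print(cv2.fitLine(q[:,:2].astype(np.float32),cv2.DIST_HUBER,0,.01,.01).ravel())
    except Exception as e: print(e)
say([484,-258,176],99.3)
E
python3 m.py
```

```text
top
pad [ 397  215   38   37 1118] rect [ 486.2 -264.4] [81.9 81.1] 86.06 circ [ 486.  -265.5] 42.1 z 83.3
shaker [ 379  197   68   76 2311] rect [ 487.  -265.8] [129.4 149.2] 72.3 circ [ 486.6 -266.3] 94.5 z 59.3
plate [ 168  202   67   65 3290] rect [493.2 160.6] [286.7 150.9] 85.1 circ [489.7 160.7] 160.2 z 14.1
stops [172 206  45  42 451] rect [510.6 237.5] [97.8 97. ] 85.88 circ [511.1 237.9] 67.4 z 50.1
stopb [172 217   8  31 181] rect [500.3 280.6] [13.1 70.3] 85.57 circ [500.3 280.1] 35.5 z 49.9
[ 9.9670267e-01 -8.1140712e-02  4.9948407e+02  2.7985202e+02]
stopa [183 206  34   8 188] rect [552.1 225.1] [79.  12.4] 85.69 circ [553.  225.1] 39.8 z 50.3
[6.7699067e-02 9.9770576e-01 5.5134186e+02 2.2451382e+02]
wrist
pad [  0 146  16  68 760] rect [ 490.6 -226.4] [12.2 55.7] 84.91 circ [ 490.1 -231.9] 27.8 z 80.5
shaker [   0   81   83  187 7946] rect [ 496.5 -233.5] [ 69.  148.6] 72.76 circ [ 496.2 -234.4] 80.9 z 57.2
plate [  415   167   145   138 14294] rect [496.2 125.6] [308.8 156.6] 84.83 circ [477.5 127. ] 165.2 z 13.1
stops [492 301  53  25 576] rect [553.3 239.8] [56.7 12.8] 86.44 circ [547.5 240.2] 28.4 z 48.9
stopb [559 294   1   2   2] rect [527.7 274.9] [1.1 0. ] 116.15 circ [527.7 274.9] 0.5 z 43.7
[ 4.4584697e-01 -8.9510918e-01  5.2767499e+02  2.7485382e+02]
stopa [492 301  53  25 570] rect [553.2 238.4] [53.9 12.8] 86.44 circ [553.2 238.4] 27.7 z 48.9
[1.7837816e-01 9.8396200e-01 5.5012677e+02 2.3423442e+02]
t 4.95 pos [481.5  -8.8 174.5] heading 99.4 tiltz [-2.4e-03  1.0e-04 -1.0e+00] shift [  38.3 -246.3   -1.6] toolturn 0.09899509085387592 F [-0.4 -0.5 -1.7] w 55.9
```

jog_arm(increments=[0,0,0,2.5,-15,0,20,0,0,0,5.5,-35,0,20,0,0,0,7,-45,0,20,0,0,0,7,-45,0,20,0,0,0,7,-45,0,20,0,0,0,6,-40,0,20,0,0,0,3,-20,0,20,0,0,0,1.4,-8.5,0,20,0,0,6,0,0,0,20,0,0,7.4,0,0,0,20,0,0,0,0,0,15,20,0,0,0,0,0,0,20])

```text
t: 6.45
ee_pos: [484.0, -264.2, 158.9]
orientation: [-0.105, -3.137, -0.003]
ft_force: [-0.7, 0.8, -2.6]
width: 56.0
grasp_force: 30.0
```

Run:
```python
from h import *
for c in("scene","wrist"):
    o=get_obs();im=get_image(c)
    a=im["pixels"]; cv2.imwrite(f"pics/p_{c}.png",cv2.resize(a[60:260,60:300],None,fx=3,fy=3)[:600] if c=="scene" else a)
say([484,-265.3,128],86)
```

```text
t 6.55 pos [ 484.8 -264.8  160. ] heading 86.11 tiltz [-1.2e-03  7.0e-04 -1.0e+00] shift [ 0.7 -0.5 32. ] toolturn 0.11425454746297703 F [ 0.1  0.1 -1.7] w 55.6
```

View pics/p_scene.png

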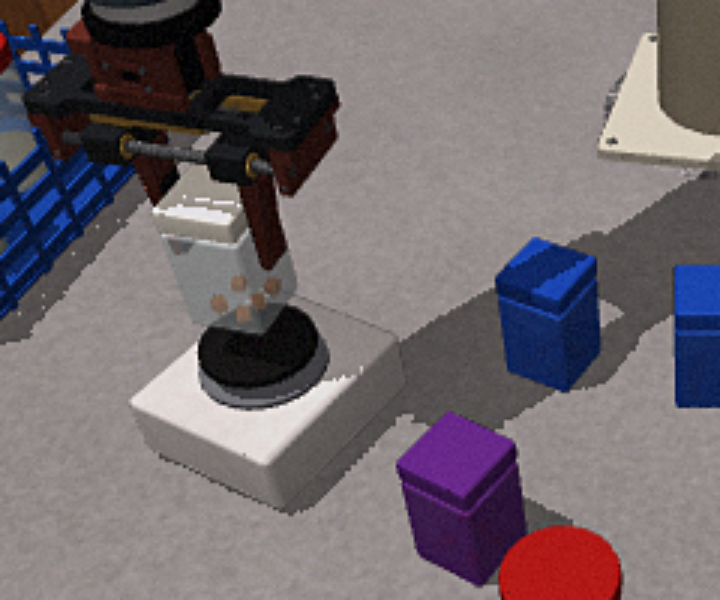

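The vessel hangs upright over the pad, whose centre is at crop (262,345). I press down in small steps.

jog_arm(increments=[0,0,0,0,0,10,20,0,0,0,0,0,12,20,0,0,0,0,0,8,20,0,0,0,0,0,4,20,0,0,0,0,0,3,20,0,0,0,0,0,0,20])

```text
t: 7.3
ee_pos: [484.7, -265.2, 124.0]
orientation: [-0.11, -3.139, -0.001]
ft_force: [-3.8, 1.8, 7.0]
width: 56.3
grasp_force: 30.0
```

Run:
```python
from h import *
say([484,-265.3,120],86)
```

```text
t 7.3 pos [ 484.7 -265.2  124. ] heading 86.0 tiltz [-1.e-03  6.e-04 -1.e+00] shift [ 0.6 -0.2  4. ] toolturn -0.002165840465309543 F [-3.8  1.8  7. ] w 56.3
```

jog_arm(increments=[0,0,0,0,0,2,20,0,0,0,0,0,2,20,0,0,0,0,0,1,20,0,0,0,0,0,0,20])

```text
t: 7.8
ee_pos: [484.7, -265.2, 120.3]
orientation: [-0.11, -3.139, -0.001]
ft_force: [-7.5, 4.1, 16.5]
width: 56.2
grasp_force: 30.0
```

Run:
```python
from h import *
say([484,-265.3,120],86)
```

```text
t 7.8 pos [ 484.7 -265.2  120.3] heading 86.0 tiltz [-7.e-04  4.e-04 -1.e+00] shift [ 0.7 -0.2  0.3] toolturn 0.0014124994181798911 F [-7.5  4.1 16.5] w 56.2
```

jog_arm(increments=[0,0,0,0,0,1,20,0,0,0,0,0,0.5,20,0,0,0,0,0,0,20])

```text
t: 8.18
ee_pos: [484.9, -265.2, 120.2]
orientation: [-0.11, -3.139, -0.0]
ft_force: [-10.5, 6.9, 30.2]
width: 55.6
grasp_force: 30.0
```

Run:
```python
from h import *
say([484,-265.3,120],86)
im=get_image("scene");cv2.imwrite("pics/p2.png",cv2.resize(im["pixels"][90:240,80:220],None,fx=4,fy=4))
```

```text
t 8.175 pos [ 484.9 -265.2  120.2] heading 86.0 tiltz [-2.e-04  3.e-04 -1.e+00] shift [ 0.9 -0.2  0.2] toolturn -0.002110450368064676 F [-10.5   6.9  30.2] w 55.6
```

View pics/p2.png

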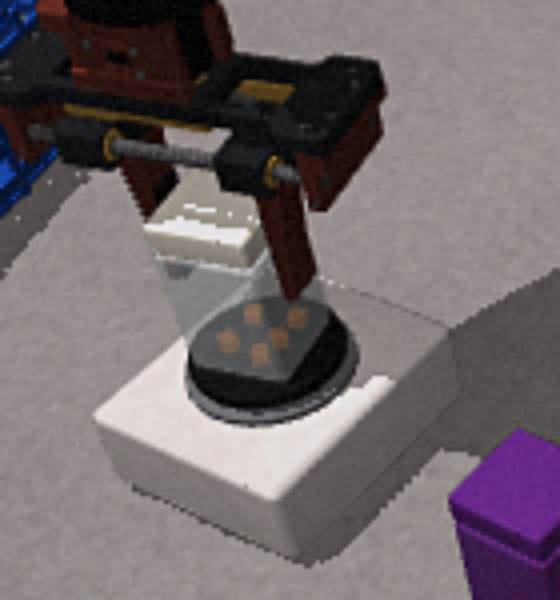

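The force jumped from 16 to 30 N without motion, so the pad is on its hard stop, with the vessel upright and centred on it (crop (272,360)). Holding for 1.25 s.

jog_arm(increments=[0,0,0,0,0,0,20,0,0,0,0,0,0,20,0,0,0,0,0,0,20,0,0,0,0,0,0,20,0,0,0,0,0,0,20,0,0,0,0,0,0,20,0,0,0,0,0,0,20,0,0,0,0,0,0,20,0,0,0,0,0,0,20,0,0,0,0,0,0,20])

```text
t: 9.48
ee_pos: [484.9, -265.2, 120.2]
orientation: [-0.11, -3.139, -0.0]
ft_force: [-10.5, 5.7, 31.0]
width: 55.7
grasp_force: 30.0
```

jog_arm(increments=[0,0,0,0,0,-6,20,0,0,0,0,0,-8,20,0,0,0,0,0,-20,20,0,0,0,0,0,-25,20,0,0,0,0,0,-10,20,0,0,0,0,0,0,20])

```text
t: 10.22
ee_pos: [485.5, -265.6, 186.5]
orientation: [0.11, 3.138, -0.001]
ft_force: [-0.5, 1.1, -2.7]
width: 55.8
grasp_force: 30.0
```

Run:
```python
from h import *
say([481,212,190],85.7)
```

```text
t 10.225 pos [ 485.5 -265.6  186.5] heading 86.0 tiltz [ 1.2e-03 -7.0e-04 -1.0e+00] shift [ 37.8 476.1  -3.8] toolturn 0.29779057557023236 F [-0.5  1.1 -2.7] w 55.8
```

jog_arm(increments=[0,0,0,1.5,15,0,20,0,0,0,1.5,35,0,20,0,0,0,1.6,50,0,20,0,0,0,1.6,55,0,20,0,0,0,1.6,55,0,20,0,0,0,1.6,55,0,20,0,0,0,1.6,55,0,20,0,0,0,1.6,55,0,20,0,0,0,1.6,50,0,20,0,0,0,1.6,40,0,20,0,0,0,1.5,22,0,20,0,0,0.2,1.4,10,0,20])

```text
t: 11.72
ee_pos: [499.8, 233.1, 185.1]
orientation: [-0.112, -3.138, 0.001]
ft_force: [0.3, -0.5, -2.3]
width: 55.9
grasp_force: 30.0
```

jog_arm(increments=[0,0,0,0,0,30,20,0,0,0,0,0,30,20,0,0,0,0,0,20,20,0,0,0,0,0,10,20,0,0,0,0,0,0,20])

```text
t: 12.35
ee_pos: [500.6, 231.2, 95.6]
orientation: [-0.116, -3.138, 0.001]
ft_force: [-0.2, -0.6, -2.6]
width: 56.1
grasp_force: 30.0
```

Run:
```python
from h import *
say([501.5,231.5,61],85.8)
for c in("scene","top"):
    im=get_image(c);a=im["pixels"]
    cv2.imwrite(f"pics/q_{c}.png",cv2.resize(a[110:290,310:450],None,fx=3,fy=3) if c=="scene" else a[170:290,130:270].repeat(3,0).repeat(3,1))
cv2.imwrite("pics/q.png",np.hstack([cv2.imread("pics/q_scene.png")[:360],cv2.imread("pics/q_top.png")])[:,:800])
```

```text
t 12.35 pos [500.6 231.2  95.6] heading 85.77 tiltz [-1.5e-03 -7.0e-04 -1.0e+00] shift [-0.9  0.3 34.6] toolturn -0.02769302462853318 F [-0.2 -0.6 -2.6] w 56.1
```

View pics/q.png

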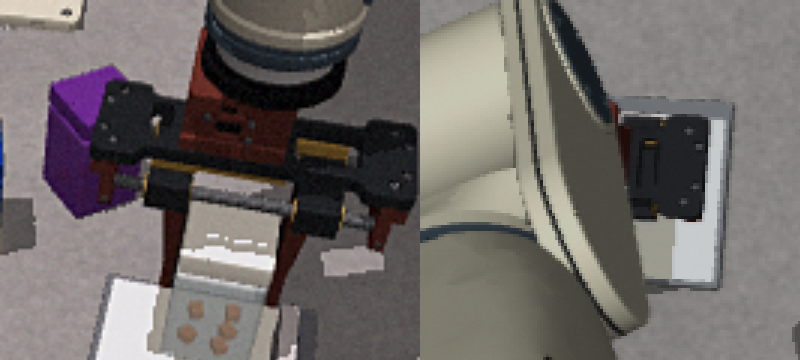

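Upright over the plate; the top view is mostly blocked by the arm. Descending to light contact.

jog_arm(increments=[0,0,0,0,0,12,20,0,0,0,0,0,12,20,0,0,0,0,0,6,20,0,0,0,0,0,3,20,0,0,0,0,0,1.5,20,0,0,0,0,0,0,20])

```text
t: 13.2
ee_pos: [501.2, 231.8, 61.7]
orientation: [0.115, 3.139, 0.0]
ft_force: [0.2, 0.5, -2.0]
width: 56.2
grasp_force: 30.0
```

Run:
```python
from h import *
say([501.5,231.5,61],85.8)
```

```text
t 13.2 pos [501.2 231.8  61.7] heading 85.8 tiltz [ 1.e-04  1.e-04 -1.e+00] shift [-0.3 -0.2  0.7] toolturn -0.00041470085339767593 F [ 0.2  0.5 -2. ] w 56.2
```

jog_arm(increments=[0,0,0,0,0,0.7,20,0,0,0,0,0,0.7,20,0,0,0,0,0,0,20])

```text
t: 13.58
ee_pos: [501.2, 231.7, 60.4]
orientation: [0.115, 3.139, 0.0]
ft_force: [-0.7, -0.1, -3.1]
width: 56.0
grasp_force: 30.0
```

Run:
```python
from h import *
say([501.5,231.5,61],85.8)
```

```text
t 13.575 pos [501.2 231.7  60.4] heading 85.8 tiltz [ 2.e-04  1.e-04 -1.e+00] shift [-0.3 -0.2 -0.6] toolturn -0.003571852121410757 F [-0.7 -0.1 -3.1] w 56.0
```

jog_arm(increments=[0,0,0,0,0,0.5,20,0,0,0,0,0,0.5,20,0,0,0,0,0,0,20])

```text
t: 13.95
ee_pos: [501.2, 231.8, 60.3]
orientation: [0.115, 3.139, 0.0]
ft_force: [-3.0, -1.4, 10.1]
width: 55.7
grasp_force: 30.0
```

Run:
```python
from h import *
say([501.5,231.5,61],85.8)
```

```text
t 13.95 pos [501.2 231.8  60.3] heading 85.8 tiltz [ 3.e-04  1.e-04 -1.e+00] shift [-0.3 -0.2 -0.7] toolturn -0.00012016333484154984 F [-3.  -1.4 10.1] w 55.7
```

Contact at 60.3 mm. I ease off the down-force and slide toward the corner: tool -x to stop a, tool +y to stop b.

jog_arm(increments=[0,0,0,0,0,-0.6,20,0,0,0,-4,4,0,20,0,0,0,-4,4,0,20,0,0,0,-2,2,0,20,0,0,0,0,0,0,20])

```text
t: 14.58
ee_pos: [509.6, 239.4, 60.5]
orientation: [-0.115, -3.135, 0.005]
ft_force: [-8.6, -8.3, 17.0]
width: 55.9
grasp_force: 30.0
```

jog_arm(increments=[0,0,0,0,1.5,0,20,0,0,0,0,1,0,20,0,0,0,0,0,0,20])

```text
t: 14.95
ee_pos: [511.0, 242.1, 60.4]
orientation: [-0.115, -3.137, 0.004]
ft_force: [-6.1, -7.7, 12.1]
width: 55.6
grasp_force: 30.0
```

jog_arm(increments=[0,0,0,0,1,0,20,0,0,0,0,0,0,20])

```text
t: 15.2
ee_pos: [511.3, 243.2, 60.4]
orientation: [-0.115, -3.138, 0.003]
ft_force: [-4.2, -6.5, 11.4]
width: 55.9
grasp_force: 30.0
```

jog_arm(increments=[0,0,0,0,0,-0.5,20,0,0,0,0,0,0,20])

```text
t: 15.45
ee_pos: [512.3, 244.5, 60.4]
orientation: [0.115, 3.139, 0.0]
ft_force: [-0.4, -1.0, 1.0]
width: 56.0
grasp_force: 30.0
```

jog_arm(increments=[0,0,0,0,1,0,20,0,0,0,0,0.5,0,20,0,0,0,0,0,0,20])

```text
t: 15.82
ee_pos: [512.3, 246.0, 60.4]
orientation: [0.115, 3.139, 0.0]
ft_force: [0.1, -1.6, 0.7]
width: 55.7
grasp_force: 30.0
```

Run:
```python
from h import *
say([519.7,245.4,60.4],85.8)
```

```text
t 15.825 pos [512.3 246.   60.4] heading 85.8 tiltz [ 2.e-04  1.e-04 -1.e+00] shift [-7.4 -0.1 -0. ] toolturn 0.004733634512433582 F [ 0.1 -1.6  0.7] w 55.7
```

Down-force is now light. Continuing along y until stop b pushes back.

jog_arm(increments=[0,0,0,0,1,0,20,0,0,0,0,0,0,20])

```text
t: 16.08
ee_pos: [512.3, 247.1, 60.4]
orientation: [0.115, 3.139, 0.0]
ft_force: [0.3, -2.1, -0.5]
width: 55.5
grasp_force: 30.0
```

jog_arm(increments=[0,0,0,0,1,0,20,0,0,0,0,0,0,20])

```text
t: 16.32
ee_pos: [512.3, 248.0, 60.4]
orientation: [-0.115, -3.139, -0.0]
ft_force: [-0.5, -0.2, 0.2]
width: 55.8
grasp_force: 30.0
```

jog_arm(increments=[0,0,0,-2,0,0,20,0,0,0,-1,0,0,20,0,0,0,0,0,0,20])

```text
t: 16.7
ee_pos: [515.3, 247.8, 60.4]
orientation: [-0.115, -3.139, -0.0]
ft_force: [-2.7, 0.4, 2.6]
width: 55.6
grasp_force: 30.0
```

jog_arm(increments=[0,0,0,-1,0,0,20,0,0,0,-1,0,0,20,0,0,0,0,0,0,20])

```text
t: 17.08
ee_pos: [517.6, 247.5, 60.4]
orientation: [0.115, 3.139, 0.0]
ft_force: [-1.1, 0.1, 1.3]
width: 55.7
grasp_force: 30.0
```

jog_arm(increments=[0,0,0,0,1,0,20,0,0,0,0,0,0,20])

```text
t: 17.32
ee_pos: [517.7, 248.0, 60.4]
orientation: [0.115, 3.139, -0.001]
ft_force: [-0.3, -5.9, 2.4]
width: 56.0
grasp_force: 30.0
```

jog_arm(increments=[0,0,0,0,1,0,20,0,0,0,0,0,0,20])

```text
t: 17.58
ee_pos: [517.7, 248.0, 60.4]
orientation: [-0.114, -3.139, 0.004]
ft_force: [1.0, -10.3, 4.4]
width: 56.1
grasp_force: 30.0
```

jog_arm(increments=[0,0,0,-1,0,0,20,0,0,0,0,0,0,20])

```text
t: 17.82
ee_pos: [517.8, 248.0, 60.4]
orientation: [-0.114, -3.138, 0.004]
ft_force: [-3.1, -8.4, 6.5]
width: 55.6
grasp_force: 30.0
```

Stop b reached (y about 248, 10 N). I ease y so that x can travel freely to stop a.

jog_arm(increments=[0,0,0,0,-2,0,20,0,0,0,0,0,0,20])

```text
t: 18.08
ee_pos: [518.4, 247.5, 60.4]
orientation: [0.116, 3.139, 0.0]
ft_force: [-0.9, -1.7, 1.6]
width: 55.8
grasp_force: 30.0
```

jog_arm(increments=[0,0,0,-1,0,0,20,0,0,0,0,0,0,20])

```text
t: 18.32
ee_pos: [518.6, 247.5, 60.4]
orientation: [-0.115, -3.138, 0.0]
ft_force: [-4.2, -1.2, 5.4]
width: 56.1
grasp_force: 30.0
```

jog_arm(increments=[0,0,0,-1,0,0,20,0,0,0,0,0,0,20])

```text
t: 18.58
ee_pos: [518.7, 247.5, 60.4]
orientation: [-0.115, -3.136, 0.001]
ft_force: [-8.5, -1.0, 8.5]
width: 56.0
grasp_force: 30.0
```

jog_arm(increments=[0,0,0,0,0,-0.4,20,0,0,0,-1,0,0,20,0,0,0,0,0,0,20])

```text
t: 18.95
ee_pos: [518.7, 247.4, 60.5]
orientation: [-0.115, -3.135, 0.001]
ft_force: [-10.2, 2.1, 6.9]
width: 55.5
grasp_force: 30.0
```

jog_arm(increments=[0,0,0,0,1.5,0,20,0,0,0,0,1,0,20,0,0,0,0,0,0,20])

```text
t: 19.32
ee_pos: [518.7, 247.7, 60.5]
orientation: [-0.114, -3.134, 0.007]
ft_force: [-8.9, -10.9, 11.1]
width: 56.0
grasp_force: 30.0
```

Run:
```python
from h import *
say([519.7,245.4,60.4],85.8)
```

```text
t 19.325 pos [518.7 247.7  60.5] heading 85.82 tiltz [-0.0059 -0.0039 -1.    ] shift [-1.2 -2.2  0.1] toolturn 0.020532195660663888 F [ -8.9 -10.9  11.1] w 56.0
```

To rule out sticking, I relax x, press y home, then press x again.

jog_arm(increments=[0,0,0,2.2,0,0,20,0,0,0,0,1,0,20,0,0,0,0,0,0,20])

```text
t: 19.7
ee_pos: [518.6, 248.0, 60.5]
orientation: [-0.113, -3.137, 0.007]
ft_force: [-0.8, -16.6, 5.5]
width: 55.7
grasp_force: 30.0
```

jog_arm(increments=[0,0,0,-1.5,0,0,20,0,0,0,-1.5,0,0,20,0,0,0,0,0,0,20])

```text
t: 20.08
ee_pos: [518.7, 248.0, 60.6]
orientation: [-0.113, -3.132, 0.008]
ft_force: [-12.5, -12.5, 16.5]
width: 55.9
grasp_force: 30.0
```

jog_arm(increments=[0,0,0,-1,0,-0.3,20,0,0,0,-0.5,0,0,20,0,0,0,0,0,0,20])

```text
t: 20.45
ee_pos: [518.8, 248.0, 60.6]
orientation: [-0.113, -3.13, 0.009]
ft_force: [-17.7, -10.3, 17.1]
width: 55.8
grasp_force: 30.0
```

Run:
```python
from h import *
say([519.7,245.4,60.4],85.8)
a=get_image("scene")["pixels"];w=get_image("wrist")["pixels"]
cv2.imwrite("pics/end.png",np.hstack([cv2.resize(a[110:290,310:450],None,fx=2.33,fy=2.33)[:420],w[:,90:560]]))
```

```text
t 20.45 pos [518.8 248.   60.6] heading 85.85 tiltz [-0.0101 -0.0054 -0.9999] shift [-1.1 -2.5  0.3] toolturn 0.04982451735175175 F [-17.7 -10.3  17.1] w 55.8Traceback (most recent call last):
  File "<stdin>", line 4, in <module>
    return _nx.concatenate(arrs, 1, dtype=dtype, casting=casting)
           ~~~~~~~~~~~~~~~^^^^^^^^^^^^^^^^^^^^^^^^^^^^^^^^^^^^^^^
ValueError: all the input array dimensions except for the concatenation axis must match exactly, but along dimension 0, the array at index 0 has size 419 and the array at index 1 has size 420
```

Both stops now push back (17.7 N and 10.3 N). The tool has yielded about 0.6° in tilt, so I counter-turn it to keep the vessel square.

jog_arm(increments=[-0.3,-0.5,0,0,0,0,20,0,0,0,0,0,0,20])

```text
t: 20.8
ee_pos: [518.8, 247.9, 60.4]
orientation: [-0.114, -3.138, 0.001]
ft_force: [-15.7, -9.9, 15.2]
width: 55.7
grasp_force: 30.0
```

Run:
```python
from h import *
say([519.7,245.4,60.4],85.8)
```

```text
t 20.8 pos [518.8 247.9  60.4] heading 85.84 tiltz [-1.2e-03 -8.0e-04 -1.0e+00] shift [-1.1 -2.4 -0. ] toolturn 0.04417432988135772 F [-15.7  -9.9  15.2] w 55.7
```

Now upright to 0.1°. A little more y push, then a final look.

jog_arm(increments=[0,0,0,0,1,0,20,-0.1,0,0,0,0.5,0,20,0,0,0,0,0,0,20,0,0,0,0,0,0,20])

```text
t: 21.3
ee_pos: [518.7, 248.0, 60.4]
orientation: [-0.113, -3.138, 0.002]
ft_force: [-14.9, -18.1, 17.9]
width: 55.8
grasp_force: 30.0
```

Run:
```python
from h import *
say([519.7,245.4,60.4],85.8)
a=get_image("scene")["pixels"];w=get_image("wrist")["pixels"]
cv2.imwrite("pics/end.png",np.hstack([cv2.resize(a[110:290,310:450],(326,420)),w[:,90:560]]))
```

```text
t 21.3 pos [518.7 248.   60.4] heading 85.86 tiltz [-0.0019 -0.0012 -1.    ] shift [-1.1 -2.5 -0. ] toolturn 0.06438239961005365 F [-14.9 -18.1  17.9] w 55.8
```

View pics/end.png

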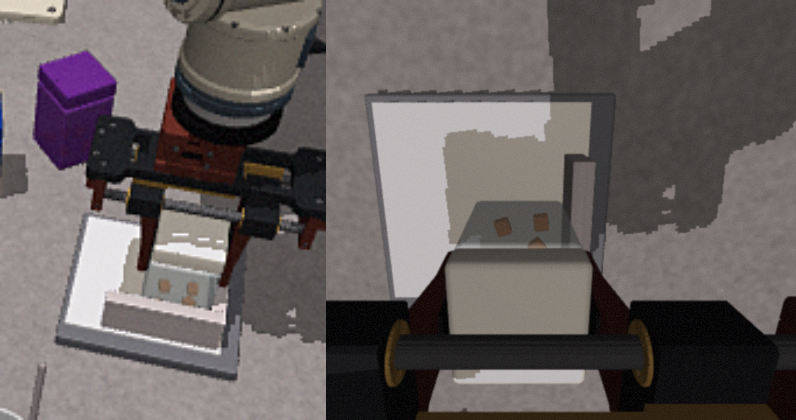

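The vessel stands in the corner, its side against stop b (565,205) and its front against stop a (scene crop (165,315)). I take off some down-force so that the push goes into the stops, then hand in.

jog_arm(increments=[0,0,0,0,0,-0.5,20,0,0,0,0,0,0,20,0,0,0,0,0,0,20,0,0,0,0,0,0,20])

```text
t: 21.9
ee_pos: [518.7, 248.0, 60.4]
orientation: [-0.113, -3.138, 0.002]
ft_force: [-12.7, -17.7, 13.6]
width: 55.9
grasp_force: 30.0
```

Run:
```python
from h import *
say([519.7,245.4,60.4],85.8)
o=get_obs();F=o["ft_force"]
if F[0]<-8 and F[1]<-8 and o["ee_pos"][2]<61: print(job.close_job())
```

```text
t 21.9 pos [518.7 248.   60.4] heading 85.87 tiltz [-0.002  -0.0012 -1.    ] shift [-1.1 -2.5  0. ] toolturn 0.0689770540645469 F [-12.7 -17.7  13.6] w 55.9
the job is handed in; nothing more can be done
None
```

The job is handed in: I pressed the vessel upright onto the shaker pad down to its hard stop for over a second. At 21.9 s it stood in the plate's corner, still gripped and pushed toward the two stops with about 13 N and 18 N; no verdict was shown.

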